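Thread a polishing spindle through two loose pillow blocks

TASK

Fit the steel spindle to the polishing head: slide it, tapered nose first, through the rear and then the front pillow-block bearing, until its collar is fully home against the rear bearing, then let go. The blocks are only finger-tight in their slotted feet and sit a little off to one side or the other, so if the nose stops on a bearing do not force it: ease back, feel sideways for the bore and keep every push gentle, well under 35 N. Leave the other things on the bench where they are.

Things in the scene. Friction and masses are not known exactly. Their poses are not given: they have to be found in the camera images.
- spindle: Steel spindle, the only shaft with a collar: 236 mm long, 16 mm diameter, 0.4 kg. Starts lying level in the vee blocks, axis 31 mm above the bench. Origin: on its axis at the collar face that looks to the nose and seats. x: along it to the nose (y, z roll with it). Collar 26 mm diameter, x = -8 to 0; plain tail to grip, x = -75 to -8 mm, free of the vee blocks; mass centre x = +40 mm, so the nose dips a little.
- spindle_nose (a point): Centre of the flat tip (13.5 mm across) of the spindle's nose, 161 mm along x from spindle; axes as spindle. The last 6 mm taper from 16 to 13.5 mm diameter.
- polishing_head: Fixed: grey bed plate 200 x 335 x 12 mm, two pedestals with a green pillow block each, blue motor (150 mm high) 175 mm to the +y side of the bearing line. Origin: on the bench under the line, midway between the blocks. x: the way the spindle goes in; y: across; z: up. Line level, 85 mm above the bench. Block centres x = -50 (rear), +50 mm (front); housings 62 mm diameter, tops 116 mm above the bench.
- rear_face (a point): Fixed to the bed, axes as polishing_head: nominal centre of the rear bearing's outer face, where the nose enters and the collar seats. Inner ring 31 mm long, square-edged round bore 17.5 mm diameter. The block itself is not measured: its bore lies up to 6 mm to either side along y. It slides across (y only, +-6 mm) at about 2.5 N when the shaft in its bore pushes it; it cannot move along x or z, or turn.
- front_face (a point): The same for the front bearing: nominal centre of its ring's face that looks to the rear block, 100 mm farther along x than rear_face; fixed to the bed. Bore 17.5 mm, 31 mm long, up to 6 mm to either side along y, on its own, sliding like the rear one. A nose within about 1.5 mm of a bore's centre slides in by its taper and takes the block along; farther off it stops on the ring's flat face.
- vee_blocks: Fixed pair of steel vee blocks, each 30 mm long, 50 mm wide, 40 mm high, 95 mm centre to centre, open vee upwards. Origin on the bench midway between them; x axis along the vees. The spindle lies in them with its nose towards +x, its collar face 67.5 mm to the -x side of the origin.
- spanner: Bystander: steel spanner lying flat, 190 mm long, 8 mm high. Origin: centre of its underside.
- hex_bar: Bystander: plain hexagon steel bar, 170 mm long, 24 mm across corners, lying, no collar. Origin: centre of its underside; x along it.
- grease_tin: Bystander: white tin, 64 mm in diameter, 50 mm high. Origin: centre of its underside.
- vband_flange: Bystander: flat steel flange ring, 76 mm in diameter, 12 mm high. Origin: centre of its underside.
- pipe_coupler: Bystander: upright short steel tube, 64 mm in diameter, 60 mm high. Origin: centre of its underside.
- hammer: Bystander: hammer lying down, 260 mm long. Origin: under the middle of its length.
- bearing_carton: Bystander: cardboard carton 75 x 75 x 50 mm. Origin: centre of its underside.
There are look-alikes about, which are no part of the job. What is shaped like the spindle but green is not meant.

How it is judged:
By the outcome, as a careful person would: the job done as asked, in the order asked, and still so for the second after the job is handed in, with the robot touching nothing.
It also fails if it takes over 72 s, if anything falls off the work surface, if the arm or the gripper's body presses on something with over 40 N, if the wrist force passes 120 N, or if a joint passes its speed limit or range.

ROBOT

A 6-joint arm with a two-finger parallel gripper is mounted at the origin on the work surface. World frame = base frame: x ahead of the robot, y to its left, z up, the work surface at z = 0. Lengths are in m, angles in degrees, forces in N, time in s.
With the tool pointing down it reaches from about 0.375 to 0.75 m from the base axis. Payload 9 kg.
Tool frame: the origin (TCP) lies where the fingers leave the gripper's body, on its centre line; the fingertips stand 73 mm ahead of it and the grasp point (between the pads) lies 54 mm ahead of it (robot.tip_reach is the distance from the TCP to the fingertips, in m); z points along the fingers, y is the line along which they close (so a half turn about z gives the same grasp; the last joint's range is limited). The gripper opens to 85 mm and grips with 20 to 120 N. Pads are 22 mm wide; open, the fingers measure 114 mm over their backs; the gripper's body (76 mm by 85 mm) begins 54 mm behind the grasp point. The pads swing forward as they close: fully open they stand 13 mm farther back than shut.
Start: joints at [63.673, 5.964, 5.575, 89.605, 0, 77.527], TCP at [0.144, 0.583, 0.304] pointing down, gripper open.
Joint ranges: [-171.21, 171.21], [-48.23, 106.86], [-62.78, 66.21], [-105.2, 120.99], [-86.42, 89.51], [-180, 180]. Speed limits (degrees/s): [127.2, 127.2, 147.25, 180, 180, 180].

INTERFACE

Orientations are given as [roll, pitch, yaw] about the fixed x, y, z axes, in that order (R = Rz(yaw) Ry(pitch) Rx(roll)).
In Python, from plant import robot gives the robot as it stands. Calls block until the motion is done:
- robot.move_pose(position, orientation): joint-space move of the TCP to a pose.
- robot.line_to(position, vel=0.15, rotation=None, guard=None): straight line of the TCP; rotation=None keeps the orientation; vel is the mean speed in m/s. With guard (N) it stops when the force on the tool has changed by that much, and returns True; else False.
- robot.goto_joints(angles): joint-space move.
- robot.set_gripper(opening): finger opening in m; the grip force is fixed at half the most; returns when the fingers have stopped.
- robot.pause(seconds).
- robot.ik(position, orientation): joint angles nearest the present ones, or None.
- robot.observe(): the state.
- robot.grab_frame(name): name is "side" or "top"; returns the picture (384x512x3 uint8, blue, green, red); there is no depth.
- robot.get_calibration(name): a dict with "vertical_fov" (degrees; the focal length in pixels is half the picture's height over the tangent of half this angle, whatever the lens; pixels are square), "cx", "cy" (the principal point, pixels), "rvec" (rotation vector, rad) and "tvec" (3), from world to camera coordinates, as OpenCV has them. Camera axes: x right, y down, z forward; pixel columns grow to the right and rows downward; lengths in m; the calibration is good to about 2 mm. A picture is of the moment at which its call begins. get_calibration takes no time and is no camera call.
A pose or a line that the arm cannot do raises robot.IKError and nothing moves.
- robot.job_done(): hands the job in; it is judged then, once.
The state is a dict: "time": time; "q": joint angles; "qvel": joint speeds; "joint_torque": joint torques, N m; "tool_pos": TCP position; "tcp_rot": TCP orientation; "ft_force": force on the tool from outside, world axes, zero at the start; "torque": the same for the moment, N m; "gripper_width": finger opening in m; "gripper_force": force on a finger pad.
Only numpy, scipy, OpenCV 4.12 (cv2) and the standard library are available. Lean on these libraries where they do the work, as an engineer would, in place of code of your own. Each camera call takes 0.05 s, during which the arm holds its last target. There are 200 camera calls.

## Working session

There is one attempt and no reset: what is moved stays moved. The work goes in short steps, each a Python script; the robot and the scene stay as the last script left them, time stands still between calls to the robot, and variables do not carry over. Pictures are saved under pics/ and viewed, at most 10 in all, crops included, and the job is handed in when it is done.

```bash
ls; mkdir -p pics
python3 - <<'E'
from plant import robot
import cv2
for n in("side","top"):
    cv2.imwrite(f"pics/{n}0.png",robot.grab_frame(n)); print(n,robot.get_calibration(n))
print(robot.observe())
E
```

```text
pics
side {'vertical_fov': 51.78153975807636, 'cx': 259.0636773835105, 'cy': 182.68416571346586, 'rvec': array([ 0.16507502, -2.89194017,  1.06598302]), 'tvec': array([0.52057848, 0.1021661 , 1.24300708])}
top {'vertical_fov': 57.08665324453214, 'cx': 255.99192369359125, 'cy': 193.2484431811753, 'rvec': array([ 2.1456577 , -2.12103047,  0.20511876]), 'tvec': array([-0.01769336,  0.50832994,  1.24758293])}
{'time': 0.1, 'q': array([6.36736739e+01, 5.99490155e+00, 5.53269714e+00, 8.96030654e+01,
       2.93688094e-04, 7.75249187e+01]), 'qvel': array([ 0.05969049, -0.25839867,  0.10540228,  0.09470981, -0.02063807,
       -0.00532517]), 'joint_torque': array([ 6.93973256e-03, -5.58203888e+01,  5.04722071e+01,  1.27961836e-02,
       -2.64216715e-04, -1.85800661e-05]), 'tool_pos': array([0.1435596 , 0.58236989, 0.3032144 ]), 'tcp_rot': array([-1.79936335e+02, -1.43860023e-02,  1.66148747e+02]), 'ft_force': array([ 0.15973351, -0.53620038,  0.84737673]), 'torque': array([0.03015459, 0.00285252, 0.00226125]), 'gripper_force': 0.0, 'gripper_width': 0.08564698911521869}
```

View pics/top0.png

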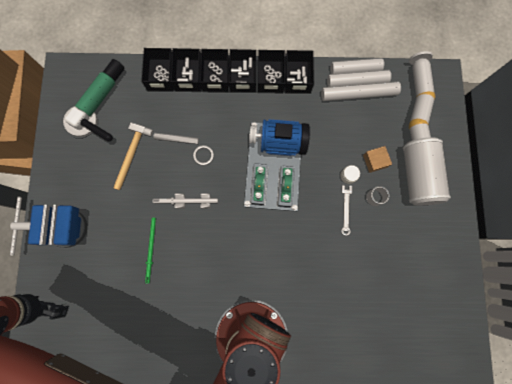

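View pics/side0.png

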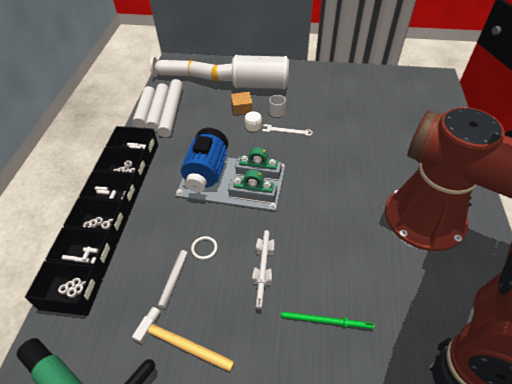

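Top view: the spindle lies at (153–217, 200), tail left (+y) and nose right. The vee blocks are at (178,200) and (205,200). The head's green blocks are at (260,185) for the rear and (287,187) for the front. The green look-alike is at (151,250). The side view agrees.

```bash
cat > h.py <<'E'
import numpy as np,cv2
from plant import robot
def cam(n):
    c=robot.get_calibration(n); f=192/np.tan(np.radians(c['vertical_fov']/2))
    return np.array([[f,0,c['cx']],[0,f,c['cy']],[0,0,1]]),cv2.Rodrigues(c['rvec'])[0],np.array(c['tvec']).ravel()
def ray(n,p):
    K,R,t=cam(n); p=np.atleast_2d(p).astype(float)
    return -R.T@t,(np.c_[p,np.ones(len(p))]@np.linalg.inv(K).T)@R
def onz(n,p,z):
    o,d=ray(n,p); return o+d*((z-o[2])/d[:,2])[:,None]
def proj(n,P):
    K,R,t=cam(n); q=(np.atleast_2d(P)@R.T+t)@K.T; return q[:,:2]/q[:,2:]
E
python3 - <<'E'
from h import *
t=cv2.imread("pics/top0.png");s=cv2.imread("pics/side0.png")
for n in("top","side"): print(n,"cam at",ray(n,[0,0])[0])
def crop(i,x,y,w,h,k): return cv2.resize(i[y:y+h,x:x+w],(w*k,h*k),interpolation=cv2.INTER_CUBIC)
A=crop(t,145,185,80,30,5);B=crop(t,235,140,80,75,5);C=crop(s,225,225,80,90,5)[:375];D=crop(s,170,140,120,75,3)
out=np.zeros((600,800,3),np.uint8);out[:150,:400]=A;out[150:525,:400]=B;out[:375,400:]=C;out[375:600,400:760]=D
cv2.imwrite("pics/crop1.png",out)
g=t.astype(int).sum(2)/3
for c in range(150,222,3): print(c,[int(v) for v in g[191:211,c]])
E
```

```text
top cam at [0.27803066 0.00316744 1.31828088]
side cam at [0.41516832 0.78496388 1.01880982]
150 [81, 81, 83, 81, 82, 83, 81, 82, 81, 80, 81, 81, 83, 83, 83, 82, 82, 83, 83, 83]
153 [81, 82, 83, 82, 81, 82, 80, 96, 127, 136, 147, 148, 89, 82, 82, 83, 83, 83, 83, 82]
156 [80, 82, 83, 82, 82, 81, 80, 103, 138, 123, 143, 163, 83, 80, 83, 84, 83, 82, 83, 84]
159 [82, 81, 83, 83, 82, 82, 80, 114, 172, 182, 194, 164, 80, 78, 83, 82, 84, 83, 83, 84]
162 [82, 82, 83, 83, 83, 81, 79, 123, 196, 211, 207, 163, 77, 79, 83, 82, 83, 82, 83, 84]
165 [82, 81, 84, 84, 82, 81, 81, 126, 199, 211, 208, 162, 76, 79, 83, 84, 83, 83, 83, 83]
168 [81, 82, 84, 84, 83, 81, 81, 115, 185, 212, 207, 161, 74, 79, 83, 83, 83, 83, 84, 84]
171 [82, 82, 84, 83, 82, 82, 105, 156, 184, 187, 202, 170, 119, 88, 82, 82, 83, 83, 83, 84]
174 [82, 81, 96, 121, 104, 93, 89, 112, 179, 216, 205, 157, 79, 81, 111, 127, 121, 82, 81, 84]
177 [81, 82, 137, 205, 170, 165, 160, 162, 188, 215, 203, 163, 138, 158, 168, 185, 174, 87, 79, 84]
180 [83, 81, 115, 171, 172, 170, 164, 168, 188, 215, 202, 163, 143, 164, 177, 178, 121, 81, 82, 
[... 505 characters left out ...]
222, 194, 152, 68, 80, 84, 83, 81, 84, 84, 83]
201 [86, 86, 124, 180, 155, 150, 132, 135, 196, 221, 192, 153, 114, 138, 163, 185, 170, 83, 80, 84]
204 [84, 84, 141, 211, 177, 174, 164, 154, 197, 222, 189, 151, 128, 163, 181, 195, 131, 80, 80, 82]
207 [86, 84, 118, 178, 185, 185, 173, 158, 198, 222, 188, 161, 163, 172, 176, 159, 90, 78, 82, 83]
210 [86, 85, 83, 84, 86, 91, 95, 126, 201, 225, 188, 144, 80, 96, 93, 88, 84, 85, 83, 84]
213 [86, 85, 85, 85, 83, 81, 81, 123, 205, 227, 189, 144, 65, 79, 85, 84, 84, 83, 83, 83]
216 [84, 84, 85, 85, 83, 82, 81, 121, 196, 221, 188, 130, 65, 80, 84, 84, 83, 84, 84, 83]
219 [84, 83, 83, 84, 82, 84, 82, 83, 81, 79, 78, 81, 82, 84, 83, 84, 83, 84, 84, 83]
```

View pics/crop1.png

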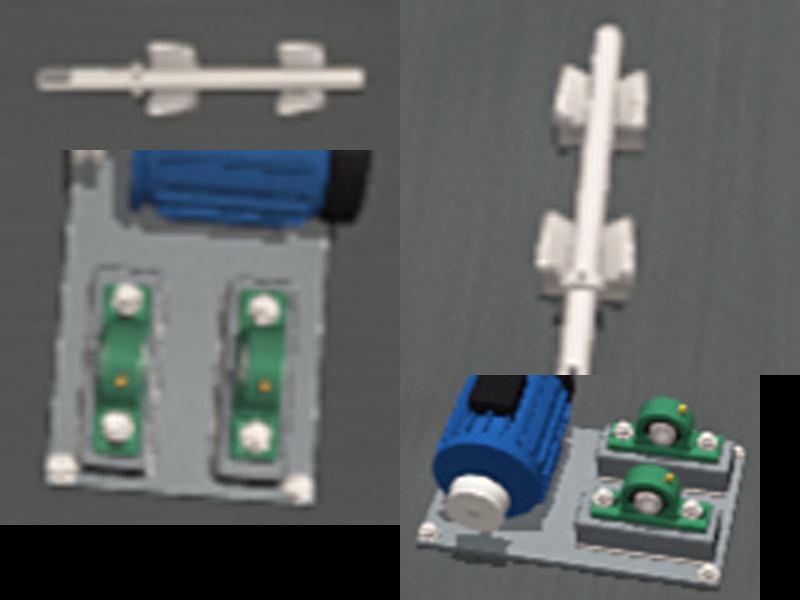

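Crop: the collar is at about top (172,200), next to the left vee. The bed plate is turned about 3–4° from the image axes. The bores show in the side view at (252.7,182.7) rear and (257.7,159.7) front. Now fitting lines to get positions.

Run:
```python
from h import *
t=cv2.imread("pics/top0.png");s=cv2.imread("pics/side0.png")
g=t.mean(2)
# spindle axis, edges at half level
def mid(col):
    r=np.arange(194,208); v=g[194:208,col]; 
    f=np.interp(np.arange(194,207,.02),r,v); k=np.where(f>140)[0]; return 194+.01*(k[0]+k[-1])
cols=[*range(157,167),*range(187,199),*range(212,216)]
p=np.array([[c,mid(c)] for c in cols]); 
L=np.polyfit(p[:,0],p[:,1],1); print("resid",np.std(p[:,1]-np.polyval(L,p[:,0])))
row=g[199:202].mean(0)
def edge(a,b,rowv,th):
    x=np.arange(a,b,.02); f=np.interp(x,np.arange(len(rowv)),rowv); return x[np.argmin(abs(f-th))]
ct=edge(149,155,row,110); cn=edge(215,221,row,140)
side=g[203]; print("collar row203",side[166:178].astype(int), "row197",g[197][166:178].astype(int), ct,cn)
P=onz("top",[[ct,np.polyval(L,ct)],[cn,np.polyval(L,cn)],[172,np.polyval(L,172)]],.031)
u=(P[1]-P[0])[:2]; print(P,"len",np.hypot(*u),"yaw",np.degrees(np.arctan2(u[1],u[0])))
u/=np.hypot(*u); print("collar from tail, from nose",P[0][:2]+.075*u,P[1][:2]-.161*u)
# head
hsv=cv2.cvtColor(t,cv2.COLOR_BGR2HSV)
bed=((g>110)&(g<190)&(hsv[...,1]<60)).astype(np.uint8); bed[:145]=0;bed[215:]=0;bed[:,:240]=0;bed[:,310:]=0
def fit(pts):
    v=cv2.fitLine(np.float32(pts),cv2.DIST_HUBER,0,.01,.01).ravel(); return v
lef=[];rig=[];bot=[]
for r in range(165,200):
    k=np.where(g[r]>107)[0]; k=k[(k>240)&(k<306)]; a=k[0];b=k[-1]
    lef.append([a-1+(107-g[r,a-1])/(g[r,a]-g[r,a-1]),r]); rig.append([b+(g[r,b]-107)/(g[r,b]-g[r,b+1]),r])
for c in range(255,288):
    k=np.where(g[:,c]>107)[0]; b=k[k<216][-1]; bot.append([c,b+(g[b,c]-107)/(g[b,c]-g[b+1,c])])
for n,e in(("L",lef),("R",rig),("B",bot)):
    W=onz("top",e,.012); v=fit(W[:,:2]); print(n,v, "ang",np.degrees(np.arctan2(v[1],v[0])))
# green blocks
for n,i in(("top",t),("side",s)):
    h=cv2.cvtColor(i,cv2.COLOR_BGR2HSV); m=cv2.inRange(h,(45,80,30),(90,255,255))
    k,l,st,ce=cv2.connectedComponentsWithStats(m)
    for j in range(1,k):
        if st[j,4]>40 : print(n,st[j],ce[j])
print("bores",onz("side",[[252.7,182.7],[257.7,159.7]],.085))
b=np.array([[127,299],[118,427],[264,308],[256,437]])/5.+[235,140-30]-.4
print("bolts z.07",onz("top",b,.07))
```

```text
resid 0.27436057842691725
collar row203 [ 75  75  74  72  78 119 146 119  79 108 136 138] row197 [ 81  80  81  81  85 105 117  98  89 132 158 160] 151.88000000000147 217.22000000000114
[[0.47891014 0.37060595 0.031     ]
 [0.48396073 0.13073364 0.031     ]
 [0.48046231 0.29688725 0.031     ]] len 0.2399254742613761 yaw -88.7937988277614
collar from tail, from nose [0.48048894 0.29562257] [0.48057157 0.29169796]
L [ 0.9979006  -0.06476414  0.5555466   0.02710787] ang -3.7133107
R [ 0.9980866  -0.06183229  0.5601894  -0.17342952] ang -3.5449903
B [ 0.06671936  0.9977718   0.4565752  -0.08717413] ang 86.174416
top [ 75  72  40  44 809] [95.5092707  92.94190358]
top [254 167  11  34 189] [258.91005291 184.14814815]
top [281 168  11  34 197] [286.43147208 185.17766497]
top [145 217  11  67 334] [149.92215569 250.6497006 ]
side [239 147  39  22 356] [258.55617978 159.06179775]
side [234 170  40  22 391] [253.76982097 181.63171355]
side [281 311  94  18 671] [328.19672131 319.91356185]
side [ 31 355  51  29 989] [ 52.52679474 371.71890799]
bores [[ 0.54347489 -0.00370006  0.085     ]
 [ 0.54002852 -0.1035063   0.085     ]]
bolts z.07 [[ 0.59248823 -0.02521483  0.07      ]
 [ 0.49781653 -0.01953427  0.07      ]
 [ 0.58711984 -0.1250171   0.07      ]
 [ 0.49178473 -0.11873539  0.07      ]]
```

```bash
cat >> h.py <<'E'
def st(tag=""):
    o=robot.observe(); print(tag,"t%.1f"%o['time'],"pos",np.round(o['tool_pos'],4),"rot",np.round(o['tcp_rot'],2),"F",np.round(o['ft_force'],1),"T",np.round(o['torque'],2),"w%.4f g%.0f"%(o['gripper_width'],o['gripper_force'])); return o
E
python3 - <<'E'
from h import *
yaw=91.2; u=np.array([np.cos(np.radians(yaw-180)),np.sin(np.radians(yaw-180))])
p=np.array([.4805,.2935])-.024*u
for z in(.2,.085): print(robot.ik([*p,z],[180,0,yaw]),robot.ik([*p,z],[180,0,yaw-180]))
print(robot.ik([.5465,.03,.139],[180,0,86.3]))
robot.move_pose([*p,.16],[180,0,yaw]); st("above")
hit=robot.line_to([*p,.0855],vel=.1,guard=12); print(hit); st("down")
robot.set_gripper(0.0); st("grip")
for n in("side","top"): cv2.imwrite(f"pics/{n}1.png",robot.grab_frame(n))
t=cv2.imread("pics/top1.png")[160:235,130:240];s=cv2.imread("pics/side1.png")[215:335,215:315]
cv2.imwrite("pics/crop2.png",np.hstack([cv2.resize(t,(440,300),interpolation=2),cv2.resize(s,(250,300),interpolation=2)]))
E
```

```text
[ 20.46831138   2.04945673  -9.30650527  78.644038     0.
 109.26831138] [ 20.46831138   2.04945673  -9.30650527  78.644038     0.
 -70.73168862]
[ 20.46831138   6.38334639 -17.02171467  66.59493894   0.
 109.26831138] [ 20.46831138   6.38334639 -17.02171467  66.59493894   0.
 -70.73168862]
[-10.55501377  -1.06612476 -18.86432002  72.20180474   0.
  83.14498623]
above t1.8 pos [0.4797 0.3184 0.1605] rot [ 1.7997e+02 -3.0000e-02  9.1300e+01] F [-0.2  0.3 -0.4] T [ 0.03 -0.11 -0.04] w0.0858 g0
False
down t2.6 pos [0.4804 0.3177 0.0862] rot [ 1.7994e+02 -2.0000e-02  9.1200e+01] F [ 0.1 -0.7  0. ] T [-0.02 -0.06  0.01] w0.0858 g0
grip t3.3 pos [0.4811 0.3177 0.0862] rot [ 1.7986e+02 -3.0000e-02  9.1190e+01] F [4.8 0.9 0.9] T [ 0.15 -1.14  0.13] w0.0146 g58
```

View pics/crop2.png

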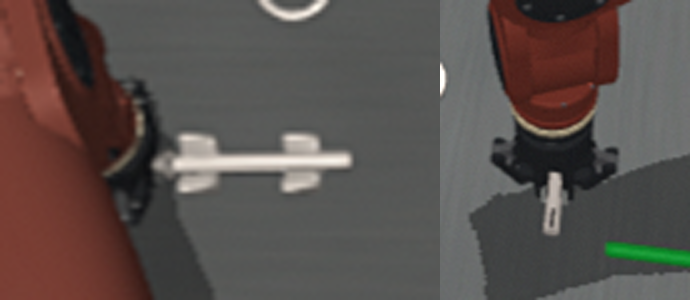

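The grasp is on the tail and the collar is clear of the pads. Next I lift a little and lower it back in steps, so the contact height with the vees shows the nose dip.

Run:
```python
from h import *
o=st(); x,y,z=o['tool_pos']
robot.line_to([x,y,z+.02],vel=.05); robot.pause(.2); st("lift")
for n in("side","top"): cv2.imwrite(f"pics/{n}2.png",robot.grab_frame(n))
robot.line_to([x,y,z+.0065],vel=.05); robot.pause(.1); a=st("6.5")
for d in np.arange(6,-.1,-.5)/1000:
    robot.line_to([x,y,z+d],vel=.02); robot.pause(.05); o=st("%.1f"%(d*1e3))
    if abs(o['ft_force'][2]-a['ft_force'][2])>1.5 or np.linalg.norm(o['torque']-a['torque'])>.15: break
```

```text
t3.4 pos [0.4811 0.3177 0.0862] rot [ 1.7986e+02 -3.0000e-02  9.1190e+01] F [5.4 0.5 0.9] T [ 0.11 -1.09  0.14] w0.0143 g58
lift t4.2 pos [0.4808 0.3176 0.1057] rot [-1.7996e+02  1.0000e-02  9.1200e+01] F [ 0.5 -0.9 -4. ] T [0.22 0.02 0.02] w0.0139 g58
6.5 t4.8 pos [0.4811 0.3177 0.0927] rot [180.    0.   91.2] F [-0.6 -0.3 -3. ] T [ 0.25 -0.01 -0.04] w0.0143 g58
6.0 t5.1 pos [0.4811 0.3177 0.0923] rot [179.99  -0.    91.2 ] F [-0.2 -0.1 -3.2] T [0.28 0.   0.02] w0.0137 g58
5.5 t5.4 pos [0.4811 0.3177 0.0917] rot [180.   -0.   91.2] F [ 0.1 -0.5 -3. ] T [ 0.2   0.01 -0.05] w0.0143 g58
5.0 t5.7 pos [0.481  0.3177 0.0911] rot [-180.     0.    91.2] F [ 0.3 -0.2 -2.9] T [ 0.18  0.   -0.01] w0.0139 g58
4.5 t6.0 pos [0.4811 0.3177 0.0906] rot [-180.    -0.    91.2] F [ 0.1 -0.1 -3.2] T [ 0.2  -0.01  0.04] w0.0137 g58
4.0 t6.3 pos [0.481  0.3177 0.0901] rot [-180.    -0.    91.2] F [-0.7 -0.3 -3.2] T [0.28 0.09 0.03] w0.0137 g58
3.5 t6.6 pos [0.481  0.3177 0.0896] rot [-180.     0.    91.2] F [-0.4 -0.9 -3.8] T [0.25 0.01 0.01] w0.0139 g58
3.0 t6.9 pos [0.481  0.3177 0.0891] rot [-180.     0.    91.2] F [-0.5  0.5 -3.8] T [ 0.19  0.05 -0.02] w0.0142 g58
2.5 t7.2 pos [0.481  0.3177 0.0886] rot [-180.     0.    91.2] F [-0.7 -1.  -3.1] T [ 0.18 -0.01 -0.04] w0.0140 g58
2.0 t7.5 pos [0.481  0.3177 0.0882] rot [-180.     0.    91.2] F [-1.3  1.  -3.5] T [0.18 0.04 0.03] w0.0138 g58
1.5 t7.8 pos [0.481  0.3177 0.0877] rot [-180.     0.    91.2] F [-0.8  0.4 -2.9] T [ 0.11  0.07 -0.08] w0.0142 g58
```

The nose dips about 1.7 mm over 154 mm, or about 0.63°. I'll pitch the tool to compensate and carry the spindle in front of the rear bearing.

```bash
cat >> h.py <<'E'
from scipy.spatial.transform import Rotation as Ro
A=-93.67; DIP=.63; H=.0552; LN=.185
U=np.array([np.cos(np.radians(A)),np.sin(np.radians(A)),0]); V=np.array([-U[1],U[0],0])  # head x, head y
O=np.array([.5465,-.0068,.085])   # nominal rear face centre (estimate)
def pose(s,y,z=0,dip=None,yaw=0):
    """TCP pose for nose s past rear face, y across, z up (m)"""
    d=DIP if dip is None else dip
    R=Ro.from_rotvec(np.cross(U,[0,0,1])*np.radians(d))*Ro.from_euler('xyz',[180,0,A+180+yaw],degrees=True)
    N=O+s*U+y*V+[0,0,z]
    u=Ro.from_rotvec([0,0,np.radians(yaw)]).apply(U)
    return N-LN*u-H*R.as_matrix()[:,2],R.as_euler('xyz',degrees=True)
E
python3 - <<'E'
from h import *
x,y,z=robot.observe()['tool_pos']
robot.line_to([x,y,.165],vel=.12)
p,r=pose(-.06,-.003,.02); robot.move_pose(p,r)
p,r=pose(-.03,-.003); robot.line_to(p,vel=.1,rotation=r); robot.pause(.3); print(p,r); st("pre")
for n in("side","top"): cv2.imwrite(f"pics/{n}3.png",robot.grab_frame(n))
N=O-.03*U-.003*V; print("nose exp px",proj("top",N),proj("side",N),"face",proj("top",O-.003*V),proj("side",O-.003*V))
t=cv2.imread("pics/top3.png")[150:225,210:310];s=cv2.imread("pics/side3.png")[140:230,220:310]
cv2.imwrite("pics/crop3.png",np.hstack([cv2.resize(t,(400,300),interpolation=2),cv2.resize(s,(300,300),interpolation=2)]))
E
```

```text
[0.55730711 0.20855682 0.14019666] [180.     0.63  86.33]
pre t9.9 pos [0.5574 0.2089 0.1405] rot [179.97   0.62  86.36] F [-0.4 -0.4 -4. ] T [ 0.24 -0.04  0.01] w0.0139 g58
nose exp px [[246.40839304 180.99629286]] [[250.92558852 189.31944385]] face [[254.78294219 181.63076242]] [[252.81106954 181.99265221]]
```

View pics/crop3.png

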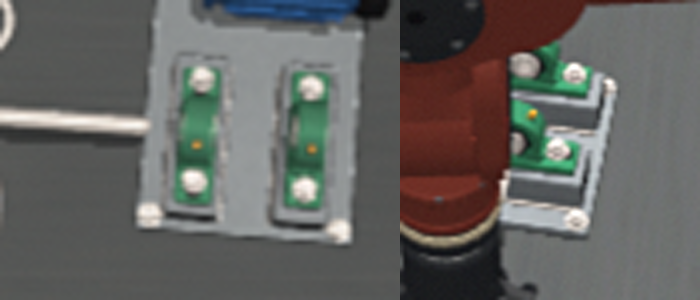

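Nose at top pixel (246.7,181.2), as predicted (246.4,181.0). Feeling for the rear bore now.

```bash
cat >> h.py <<'E'
def here():
    """nose (s,y,z) from the TCP reading, and force in head axes"""
    o=robot.observe(); R=Ro.from_euler('xyz',o['tcp_rot'],degrees=True)
    d=o['tool_pos']+LN*U+H*R.as_matrix()[:,2]-O; f=o['ft_force']
    return np.array([d@U,d@V,d[2]])*1e3,np.round([f@U,f@V,f[2]],1),o['time']
def go(s,y,z=0,vel=.03,guard=7,tag="",dip=None):
    p,r=pose(s,y,z,dip); h=robot.line_to(p,vel=vel,rotation=r,guard=guard)
    q,f,t=here(); print(tag,"cmd",np.round([s*1e3,y*1e3,z*1e3],1),"hit",h,"at",np.round(q,1),"F",f,"t%.1f"%t); return h,q,f
E
python3 - <<'E'
from h import *
for y in(-.003,-.0045,-.0015,-.006,0):
    go(-.012,y,vel=.06)
    h,q,f=go(.015,y,vel=.025)
    if not h: break
    go(q[0]/1e3-.004,y,guard=None,tag="back")
E
```

```text
cmd [-12.  -3.   0.] hit False at [-11.5  -2.9   0. ] F [ 0.3  0.  -2.9] t10.5
 cmd [15. -3.  0.] hit False at [14.9 -3.   0. ] F [ 0.1 -0.1 -3.3] t11.7
```

Run:
```python
from h import *
for s in(.035,.06,.085,.092):
    h,q,f=go(s,-.003,vel=.05,guard=7); 
    if h: break
robot.pause(.2); print(here())
t=robot.grab_frame("top");s=robot.grab_frame("side")
cv2.imwrite("pics/top4.png",t);cv2.imwrite("pics/side4.png",s)
t=t[150:225,210:310];s=s[140:230,220:310]
cv2.imwrite("pics/crop4.png",np.hstack([cv2.resize(t,(400,300),interpolation=2),cv2.resize(s,(300,300),interpolation=2)]))
```

```text
cmd [35. -3.  0.] hit False at [35.3 -2.9  0.1] F [-0.1 -0.  -3.1] t12.2
 cmd [60. -3.  0.] hit False at [60.2 -2.9  0.1] F [ 0.4  1.8 -2. ] t12.9
 cmd [85. -3.  0.] hit False at [85.4 -2.9  0.1] F [ 0.5  1.4 -2.9] t13.6
 cmd [92. -3.  0.] hit False at [92.4 -2.9  0. ] F [ 1.5  1.9 -4. ] t13.8
(array([ 9.20041776e+01, -2.95443578e+00,  3.61283926e-02]), array([ 0.6,  1.5, -3.5]), 14.0417)
```

View pics/crop4.png

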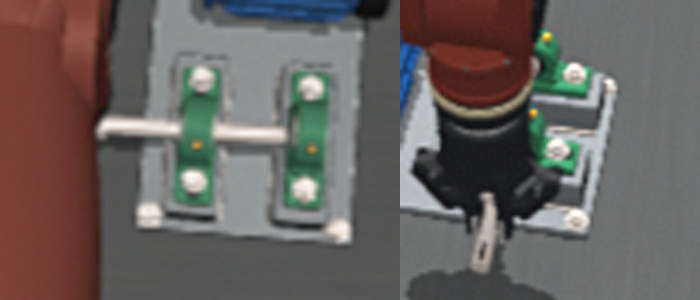

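Crop: the spindle runs through the rear block, with its nose at about top (282,184), just short of the front block. Now the front bore.

Run:
```python
from h import *
for y in(-.001,-.0025,.0005,-.004,.002,-.0055,.0035):
    go(.094,y,vel=.03,guard=15,tag="shift")
    h,q,f=go(.118,y,vel=.025,guard=8,tag="push")
    if not h: break
```

```text
shift cmd [94. -1.  0.] hit False at [94.  -1.3 -0.2] F [ 0.2  0.4 -4. ] t14.4
push cmd [118.  -1.   0.] hit True at [97.9 -1.7 -0.8] F [-2.3  0.9 -3.4] t14.8
shift cmd [94.  -2.5  0. ] hit False at [93.8 -2.5 -0. ] F [-0.4  0.2 -2.6] t15.1
push cmd [118.   -2.5   0. ] hit True at [97.7 -2.7 -0.5] F [-3.1  1.7 -0.9] t15.5
shift cmd [94.   0.5  0. ] hit False at [94.   0.1 -0.4] F [ 0.5 -1.8 -2.3] t15.8
push cmd [118.    0.5   0. ] hit True at [97.8 -0.5 -1. ] F [-3.3 -1.4 -4. ] t16.3
shift cmd [94. -4.  0.] hit False at [93.9 -3.7  0.2] F [-0.4  2.6 -2.6] t16.6
push cmd [118.  -4.   0.] hit True at [97.7 -3.9 -0.5] F [-2.2  3.5 -2.1] t17.0
shift cmd [94.  2.  0.] hit False at [94.1  1.6 -0.5] F [ 0.7 -2.  -3.1] t17.4
push cmd [118.   2.   0.] hit False at [118.3   2.    0. ] F [ 1.2 -1.  -3.3] t18.5
```

In. Pushing home to the collar.

Run:
```python
from h import *
y=.002
for s in(.135,.150,.154):
    h,q,f=go(s,y,vel=.05,guard=10)
    if h: break
else:
    h,q,f=go(.168,y,vel=.015,guard=10,tag="seat")
    robot.pause(.2); print(here()); st()
```

```text
cmd [135.   2.   0.] hit False at [135.5   2.1   0. ] F [ 0.5 -1.  -3.8] t19.0
 cmd [150.   2.   0.] hit False at [150.4   2.   -0. ] F [ 0.5 -1.7 -3.2] t19.4
 cmd [154.   2.   0.] hit False at [154.2   2.    0. ] F [ 1.1 -0.7 -3.6] t19.7
seat cmd [168.   2.   0.] hit True at [158.5   1.5  -0.7] F [-0.4  1.5 -2.7] t20.2
(array([158.4358116 ,   1.14093334,  -1.14690849]), array([-1.1,  2.1, -0.4]), 20.3917)
 t20.4 pos [0.5495 0.0201 0.1391] rot [-179.89    0.51   86.37] F [ 2.2  0.9 -0.4] T [ 0.18 -0.38  0.03] w0.0137 g59
```

Run:
```python
from h import *
go(.1575,.0015,vel=.03,guard=15); robot.pause(.1)
go(.170,.0015,vel=.015,guard=15,tag="seat")
go(.1588,.0015,vel=.03,guard=15,tag="relax"); robot.pause(.2); print(here())
t=robot.grab_frame("top");cv2.imwrite("pics/top5.png",t)
cv2.imwrite("pics/crop5.png",cv2.resize(t[150:225,210:320],(770,525),interpolation=2))
```

```text
cmd [157.5   1.5   0. ] hit False at [157.4   1.3  -0.2] F [ 0.6  0.3 -3.8] t20.6
seat cmd [170.    1.5   0. ] hit True at [158.4   1.   -0.8] F [-1.6  1.3 -2.2] t21.1
relax cmd [158.8   1.5   0. ] hit False at [ 1.585e+02  1.400e+00 -1.000e-01] F [-3.6  0.5 -1.8] t21.4
(array([ 1.58554029e+02,  1.42337453e+00, -6.88226626e-02]), array([-5.2, -0. , -2.5]), 21.5917)
```

View pics/crop5.png

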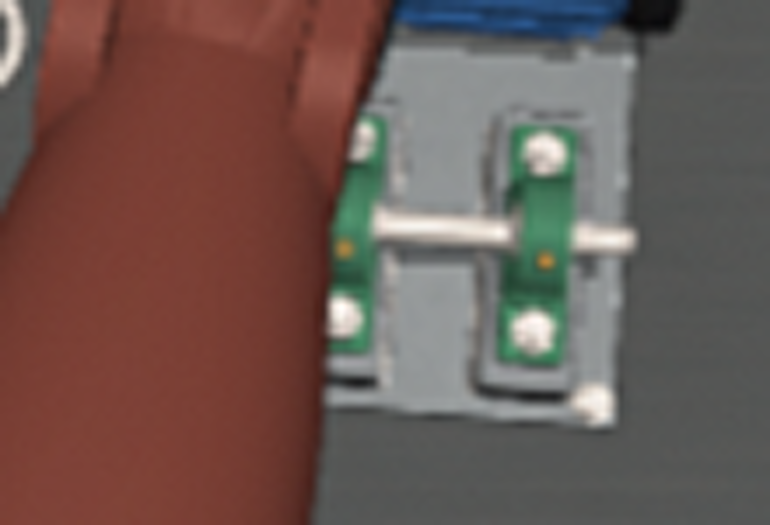

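The nose now shows about 20 mm beyond the front ring at top (300,184), and both pushes stopped firmly at 158.4 mm. Releasing and backing off.

Run:
```python
from h import *
robot.set_gripper(.085); st("open")
x=robot.observe()['tool_pos']; robot.line_to(x+[0,0,.1],vel=.1,guard=15); st("up")
p=robot.observe()['tool_pos']; robot.line_to([.48,.25,.27],vel=.2); robot.pause(.2)
t=robot.grab_frame("top");s=robot.grab_frame("side")
cv2.imwrite("pics/top6.png",t);cv2.imwrite("pics/side6.png",s)
cv2.imwrite("pics/crop6.png",np.hstack([cv2.resize(t[150:225,220:310],(432,360),interpolation=2),cv2.resize(s[130:220,190:280],(360,360),interpolation=2)]))
print(proj("top",O+.1585*U+.0015*V),proj("top",O-.0025*U-[0,0,0]))
```

```text
open t22.3 pos [0.5497 0.0198 0.1402] rot [180.     0.63  86.33] F [-0.5 -0.4  0.2] T [ 0.02 -0.01 -0.01] w0.0848 g0
up t23.5 pos [0.5494 0.0199 0.2394] rot [-179.93    0.62   86.33] F [-0.2  0.3  0.6] T [ 0.02  0.01 -0.02] w0.0850 g0
[[299.09353633 183.75288446]] [[254.14824729 180.75920433]]
```

View pics/crop6.png

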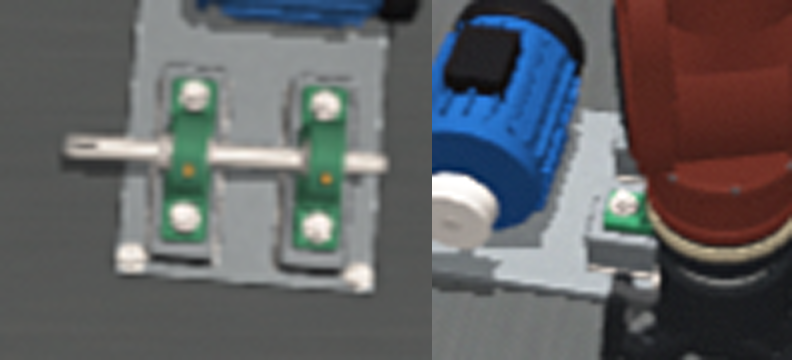

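Crop: the spindle lies through both blocks, tail end at about top (233.5,180) and nose at about (300,184). The collar is against the rear ring, and the stop position agrees with the front-face contact (97.8 + 61 ≈ 158.8 mm). The gripper is clear.

```bash
python3 -c "
from plant import robot
print(robot.job_done())"
```

```text
the job is handed in; nothing more can be done
None
```

The spindle is through both bearings with its collar home against the rear one, released, and the job is handed in at about 25 s. No push was guarded above 15 N, and the other bench items were not touched.

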